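# Bring round the tall spice tin, open it and hang its measure on the rim

## Task

Get the tall spice tin ready for measuring out: first turn the turntable, with the tin still closed, until the tall tin stands at the front, on the robot's side of the turntable's centre. Then lift off its lid and lay it flat, knob up, on the floor of the white tray, clear of the spoon. Finally take the small steel measure from the grinding slab and hang it by its own hook over the tall tin's rim, with the cup on the outside, and leave the other things where they are and all three tins standing on the turntable.

Things in the scene. Friction and masses are not known exactly. Their poses are not given: they have to be found in the camera images.
- turntable_base: fixed round steel foot of the turntable, 150 mm across; origin at its centre on the work surface, axes parallel to the world's (x ahead of the robot: the front of the turntable is its -x side). On it a steel plate 280 mm across, upper face 26 mm above the work surface, edge raised 10 mm, turns about the vertical through this origin, either way, with 0.12 N m, and stays where it is left.
- turntable_handle (a point): centre of the top bar of the turntable's steel carrying loop, on the turning axis, 212 mm above the work surface. The bar is round, 10 mm thick, straight for 34 mm along this point's x axis; the loop is 52 mm wide over its bends and 45 mm high, on a 9 mm rod. The point turns with the turntable.
- tall_tin_mid (a point): centre of the tall tin, half-way up: loose round steel tin, 90 mm across, 130 mm high, wall 3 mm, about 0.26 kg, z up; rim 65 mm above this point. The tallest of three tins that stand loose on the plate, 120 degrees apart, their axes 85 mm from the turning axis. At the start it is 0.6 to 1.5 rad to the left or right of the front.
- tall_tin_rim (a point): centre of the tall tin's rim (its mouth, 84 mm inside), 130 mm above its foot
- lid_knob (a point): middle of the knob of the tall tin's lid: loose steel lid, 94 mm across, 47 mm high, 0.09 kg, z up. The knob is round, 24 mm across, from 9 mm below this point to 12 mm above; the disc's top is 20 mm below this point, and a 77 mm wide plug sitting loosely 9 mm deep in the tin's mouth ends 35 mm below this point. It simply lifts off and lies on its plug.
- tray: loose white plastic tray, 260 mm (its x) by 200 mm (its y), 30 mm high, wall and floor 4 mm, 0.45 kg; origin at the centre of its underside. It stands on one side of the turntable, the grinding slab on the other; sides vary. The spoon lies in it along y, 83 to 93 mm from the centre towards its +x end; the rest is free.
- measure_mid (a point): centre of the measure, half-way up: steel cup standing upright on the grinding slab, 58 mm across, 75 mm high, wall 3 mm, about 0.08 kg, z up. From its rim a strap 16 mm wide, 3 mm thick, runs straight out along +x, level with the rim, then turns down 41 mm as the lip of a hook, ending 4 mm below this point.
- measure_throat (a point): middle of the top of the hook's slot: 36 mm along +x from the measure's axis, just under the strap, 34.5 mm above measure_mid. The slot between cup and lip is 14 mm wide (29 to 43 mm from the axis) and open below. The tin's rim comes here when the measure hangs.
- measure_lip (a point): point on the hook's 3 mm thick lip, 44.5 mm along +x from the measure's axis, 22 mm below the strap's underside; the lip's end flares out to 51 mm from the axis. This point is inside the tin when the measure hangs.
- slab: fixed dark granite grinding slab, 300 mm (its x) by 190 mm (its y), 50 mm thick; origin at the centre of its underside
- roller: stone roller, 170 mm long, 60 mm thick, lying across the slab near its +x end; origin underneath its middle; to be left alone
- spoon: steel spoon, 180 mm long, lying in the tray; to be left alone
- spatula: wooden spatula, 220 mm long, lying flat on the block in front of the turntable; to be left alone
- jar: glass jar with steel screw lid, 90 mm across, 130 mm high, standing behind, left of the turntable; to be left alone
- mortar: brass mortar, 100 mm across, 85 mm high, with its pestle, standing behind, right of the turntable; to be left alone
- short_tin_a_mid (a point): centre of one short closed tin on the turntable (45 mm above its foot): 84 mm across, 118 mm high with its knob; stays standing on the turntable
- short_tin_b_mid (a point): centre of the other, like it
There are look-alikes about, which are no part of the job. What is shaped like the part that bears measure_mid but pink is not meant.

How it is judged:
By the outcome, as a careful person would: the job done as asked, in the order asked, and still so for the second after the job is handed in, with the robot touching nothing.
It also fails if it takes over 72 s, if anything falls off the work surface, if the arm or the gripper's body presses on something with over 40 N, if the wrist force passes 120 N, or if a joint passes its speed limit or range.

## Robot

A 6-joint arm with a two-finger parallel gripper is mounted at the origin on the work surface. World frame = base frame: x ahead of the robot, y to its left, z up, the work surface at z = 0. Lengths are in mm, angles in rad, forces in N, time in s.
With the tool pointing down it reaches from about 325 to 775 mm from the base axis. Payload 5.5 kg.
Tool frame: the origin (TCP) lies at the very end of the fingers, on their centre line; the grasp point (between the pads) lies 19 mm behind it (arm.grasp_offset is the distance from the TCP to the grasp point, in mm); z points along the fingers, y is the line along which they close (so a half turn about z gives the same grasp; the last joint's range is limited). The gripper opens to 88 mm and grips with 3 to 60 N. Pads are 20 mm wide; open, the fingers measure 115 mm over their backs; the gripper's body (75 mm by 178 mm) begins 61 mm behind the grasp point.
Start: joints at [1.211, 0.091, 1.231, -0, 1.82, -0.057], TCP at [178.921, 572.716, 222.631] pointing down, gripper open.
Joint ranges: [-2.87, 2.87], [-0.86, 2.18], [0.17, 2.46], [-1.51, 4.65], [0.06, 2.69], [-2.65, 2.65]. Speed limits (rad/s): [2.57, 2.57, 3.01, 3.14, 3.14, 3.14].

## Interface

Orientations are given as a unit quaternion [w, x, y, z].
In Python, from workcell import arm, get_image, camera_model gives the robot as it stands. The module is installed in compiled form; this text tells all that it offers.
- The arm moves only by the tool send_rows, never from a script. Its argument "deltas" is a list that holds one entry, the list of rows, each a list of 6 numbers: the shift along the world's x, y, z in m, then the turn, a rotation vector about the world's x, y, z in rad. A call has 1 to 20 rows; each row is the pose to reach, as a shift and turn from the pose commanded when the call began; what a row does not reach only later rows make up. A row lasts 1/12 s, in which the tool goes at most 41.7 mm and 7.16 degrees, less where a joint would pass 70% of its speed; a pose out of reach is approached as far as the arm can. A call with a gripper value outside its range is refused whole. "fingers" is the gripper's target within -1 to 1 (fully open at 1, half-way at 0, shut at -1), set as the call begins (left out, the last holds). The fingers move at their own pace and stop on an object; "newtons" is the grip in N (left out, the last holds). Time passes only in rows, so rows that repeat a pose let the fingers close. It gives the time, the measured TCP pose, the force, the opening and the grip force at its end, in the units of the state.
- arm.observe(): the state, without advancing time (a new reading comes with each control period).
- get_image(name): name is "scene" or "top" or "wrist"; returns (picture, depth): 480x640x3 uint8, red, green, blue; 480x640 float32, mm along the optical axis (not along the pixel's ray), 0 where there is no reading.
- camera_model(name): a dict with "fx", "fy", "cx", "cy" (pixels), "k1" (the pictures are not rectified: a ray, as slopes to the right and down, at radius r is drawn at 1 + k1 r^2 times it, then the intrinsics apply), "pose" (4x4, takes a point from camera to world coordinates). Camera axes: x right, y up, looking along -z (the intrinsics and any distortion apply to the point x, -y, -z); pixel columns grow to the right and rows downward; lengths in mm; the calibration is good to about 2 mm. A picture is of the moment at which its call begins: read the wrist's pose just before it. camera_model takes no time and is no camera call; for the wrist camera it gives the pose at the moment of the call.
- arm.sign_off(): hands the job in; it is judged then, once.
The state is a dict: "t": time; "joint_pos": joint angles; "joint_velocities": joint speeds; "joint_efforts": joint torques, N m; "position": TCP position; "orientation": TCP orientation; "wrist_force": force on the tool from outside, world axes, zero at the start; "wrist_torque": the same for the moment, N m; "finger_gap": finger opening in mm; "gripper_force": force on a finger pad.
Only numpy, scipy, OpenCV 4.12 (cv2) and the standard library are available. Lean on these libraries where they do the work, as an engineer would, in place of code of your own. Each camera call takes 0.05 s, during which the arm holds its last target. There are 200 camera calls.

## Working session

There is one attempt and no reset: what is moved stays moved. The work goes in short steps, Python scripts to look and compute and a tool call to move; the robot and the scene stay as the last step left them, time stands still between calls to the robot, and variables do not carry over. Pictures are saved under pics/ and viewed, at most 10 in all, crops included, and the job is handed in when it is done.

Besides the shell and the picture viewer there is one more tool, called as name([rows], argument=value, ...), one row to a line, values as JSON. send_rows: Moves the arm, as the interface text tells. Its arguments: {"type":"object","properties":{"deltas":{"type":"array","items":{"type":"array","items":{"type":"array","items":{"type":"number"}}}},"fingers":{"type":"number"},"newtons":{"type":"number"}},"required":["deltas"]}

```bash
mkdir -p pics; cat > h.py <<'E'
import numpy as np, cv2
from workcell import arm, get_image, camera_model
def cloud(name):
    m=camera_model(name); im,d=get_image(name)
    return im,d,m,backproj(m,d)
def backproj(m,d):
    v,u=np.mgrid[0:480,0:640].astype(float)
    K=np.array([[m['fx'],0,m['cx']],[0,m['fy'],m['cy']],[0,0,1.]])
    p=cv2.undistortPoints(np.stack([u.ravel(),v.ravel()],1)[:,None],K,np.array([m['k1'],0,0,0,0.]))[:,0].reshape(480,640,2)
    P=np.stack([p[...,0]*d,-p[...,1]*d,-d],-1)
    T=np.array(m['pose']); W=P@T[:3,:3].T+T[:3,3]
    W[d==0]=np.nan
    return W
def save(im,n): cv2.imwrite('pics/'+n,im[...,::-1])
E
python3 - <<'E'
from h import *
for n in ('scene','top'):
    im,d,m,W=cloud(n); save(im,n+'0.png'); np.savez(n+'0.npz',im=im,W=W)
    print(n,np.round(m['pose'],3).tolist(),m['fx'],m['k1'])
print(arm.observe())
E
```

```text
scene [[0.83, -0.419, 0.368, 1025.301], [0.558, 0.629, -0.541, -719.306], [-0.004, 0.655, 0.756, 1139.093], [0.0, 0.0, 0.0, 1.0]] 580.6056213775145 -0.09867323906085841
top [[-0.045, 0.976, -0.213, 260.884], [-0.999, -0.044, 0.011, 13.058], [0.001, 0.213, 0.977, 1399.748], [0.0, 0.0, 0.0, 1.0]] 544.7714684712121 0.05191172842053244
{'t': 0.1, 'joint_pos': array([ 1.21129183e+00,  9.18101844e-02,  1.23173997e+00, -2.00545500e-05,
        1.81980468e+00, -5.67142720e-02]), 'joint_velocities': array([ 0.00085684, -0.0013122 , -0.00192989, -0.0005599 ,  0.00087255,
       -0.00120682]), 'joint_efforts': array([ 3.28997361e-03, -4.47860885e+01, -4.07570207e+01,  7.01395073e-02,
        2.84593098e-02, -1.29599066e-04]), 'position': array([178.83547303, 572.45587039, 221.6184158 ]), 'orientation': array([-1.72532386e-04,  1.50819809e-01,  9.88560878e-01, -8.64089334e-04]), 'wrist_force': array([ 0.37503792, -0.12217087, -0.46711524]), 'wrist_torque': array([ 0.04349992, -0.02127078, -0.00137287]), 'gripper_force': 0.0, 'finger_gap': 87.97872828681193}
```

View pics/scene0.png

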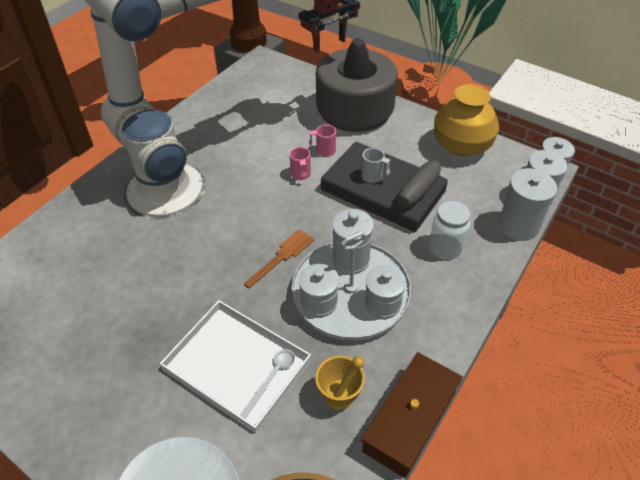

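View pics/top0.png

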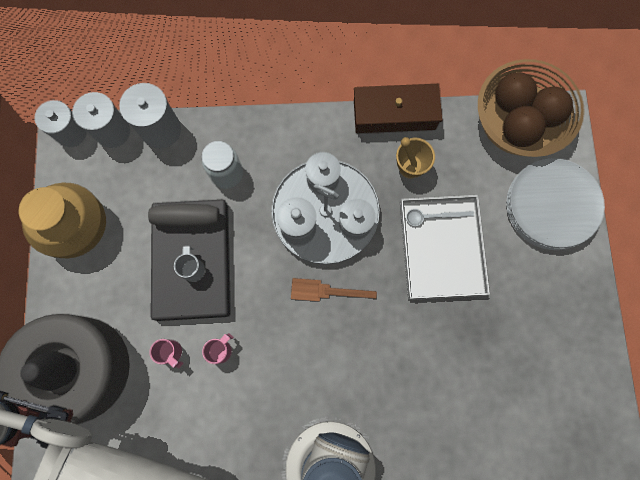

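The top view shows the turntable at about (326,212) with the tall tin at (296,216), left of front, and short tins at (323,168) and (358,215). The tray is at (445,247) with the spoon at its far end. 
Measure candidates: the steel cup on the slab at (187,265), and pink ones at (165,351) and (217,350). The steel one on the slab fits, and I'll confirm it in a crop.

```bash
python3 - <<'E'
from h import *
Z=np.load('top0.npz');im,W=Z['im'],Z['W']
S=np.load('scene0.npz');Ws,ims=S['W'],S['im']
def reg(W,u0,u1,v0,v1): return W[v0:v1,u0:u1].reshape(-1,3)
def circ(P):
    c,r=cv2.minEnclosingCircle(P[:,:2].astype(np.float32)); return np.round(c,1),round(r,1),P[:,2].mean().round(1),len(P)
P=np.r_[reg(W,265,390,145,275)]; P=P[~np.isnan(P[:,0])]
r=lambda a,b:P[(P[:,2]>a)&(P[:,2]<b)]
print('rim',circ(r(30,40)), 'handle',circ(r(203,222)))
P2=reg(Ws,280,420,200,345);P2=P2[~np.isnan(P2[:,0])]
for nm,Q in(('top',P),('scene',P2)):
    print(nm,np.histogram(Q[:,2],bins=range(0,230,6))[0])
    for a,b in((203,222),(156,170),(181,196),(96,112),(112,125)):
        q=Q[(Q[:,2]>a)&(Q[:,2]<b)]
        lab=np.zeros(len(q),int)
        # cluster on grid
        g=np.zeros((400,400),np.uint8); ij=((q[:,:2]-[400,-200])).astype(int).clip(0,399); g[ij[:,0],ij[:,1]]=1
        g=cv2.dilate(g,np.ones((7,7)));n,L=cv2.connectedComponents(g)
        l=L[ij[:,0],ij[:,1]]
        for i in range(1,n):
            if (l==i).sum()>15: print(a,b,circ(q[l==i]),q[l==i].mean(0).round(1))
for nm,Q in(('top',reg(W,145,235,195,325)),('top tray',reg(W,395,500,190,310))):
    Q=Q[~np.isnan(Q[:,0])]
    print(nm,np.histogram(Q[:,2],bins=range(-4,140,6))[0])
    m=(Q[:,2]>45)&(Q[:,2]<56) if nm=='top' else (Q[:,2]>20)&(Q[:,2]<36)
    print(cv2.minAreaRect(Q[m][:,:2].astype(np.float32)))
Q=reg(W,170,205,235,285);Q=Q[Q[:,2]>112];print('measure',circ(Q),Q.min(0),Q.max(0))
Q2=reg(Ws,350,400,140,190);Q2=Q2[Q2[:,2]>112];print('measure scene',circ(Q2),Q2.min(0),Q2.max(0))
c=cv2.resize(im[235:300,155:225],(560,520),interpolation=cv2.INTER_CUBIC)
c2=cv2.resize(ims[125:210,340:425],(240,240))
save(c,'crop1.png')
E
```

```text
rim (array([629. , -17.7]), 140.0, np.float64(33.8), 942) handle (array([628.7, -17.6]), 30.3, np.float64(214.5), 109)
top [3622  204   10  993 3000  691  329   61   42   43   55   38   53   29
   60   52   40   35  226 1240  350   40   36  113   45   28  612  468
    9   12   36   57   68    9   13   57   38    1]
203 222 (array([628.7, -17.6]), 30.3, np.float64(214.5), 109) [627.2 -18.5 214.5]
156 170 (array([583.4,  54.7]), 47.3, np.float64(161.7), 1081) [582.1  54.3 161.7]
181 196 (array([583.3,  54.5]), 12.9, np.float64(191.5), 83) [581.9  54.  191.5]
181 196 (array([625.7, -17.5]), 27.6, np.float64(187.3), 59) [627.4 -16.2 187.3]
96 112 (array([561.1,  46.4]), 37.8, np.float64(103.9), 45) [547.2  43.5 103.9]
96 112 (array([562.5, -82.8]), 28.4, np.float64(105.4), 24) [553.9 -81.6 105.4]
96 112 (array([680.4, -32.3]), 17.9, np.float64(104.4), 20) [676.7 -29.9 104.4]
112 125 (array([557.4,  52.4]), 36.5, np.float64(118.2), 30) [545.6  49.7 118.2]
112 125 (array([589.3, -92.4]), 44.3, np.float64(117.6), 883) [588.1 -92.3 117.6]
112 125 (array([713.5, -13.9]), 44.3, np.float64(117.
[... 1494 characters left out ...]
257 3283  167   36   42   60
   93  160  262  477  570  112   48  126   13]
((517.3233642578125, 330.7894592285156), (297.7348327636719, 190.23838806152344), 0.9086722731590271)
top tray [4427 5547 1001  322  240  466  142    5    0    0    0    0    0    0
    0    0    0    0    0    0    0    0    0]
((523.0835571289062, -317.9289245605469), (260.80572509765625, 203.866455078125), 0.3874804675579071)
measure (array([493.7, 319.3]), 37.6, np.float64(123.2), 202) [456.09904309 290.81541616 112.20419099] [530.56909982 347.55648813 131.02226153]
measure scene (array([494.1, 317.7]), 40.2, np.float64(121.2), 227) [455.56863208 287.61410309 112.08261835] [532.57161824 348.79515913 130.26978037]
```

View pics/crop1.png

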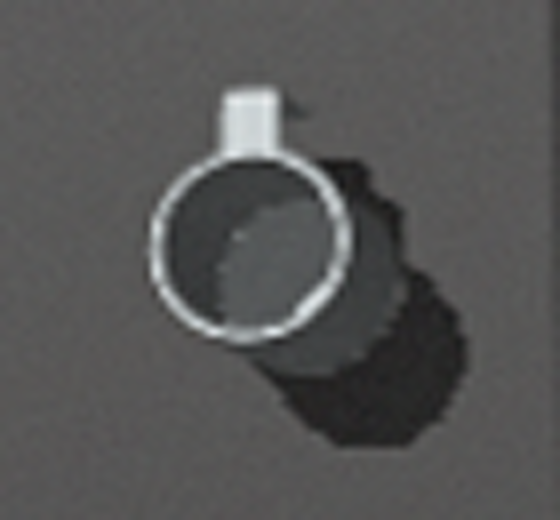

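The crop shows the steel measure's round rim centred at (250,245) with its strap running straight up at (252,120), so the hook points along world +x. This one isn't pink, so it is the right one. Next I need the handle direction, the measure's axis and the spatula height.

```bash
python3 - <<'E'
from h import *
Wt=np.load('top0.npz')['W'];Ws=np.load('scene0.npz')['W']
def pca(q):
    c=q.mean(0);u,s,v=np.linalg.svd(q-c);return c.round(1),np.degrees(np.arctan2(v[0,1],v[0,0])).round(1),(s/np.sqrt(len(q))).round(1)
for n,W in(('top',Wt),('scene',Ws)):
    P=W.reshape(-1,3);P=P[~np.isnan(P[:,0])]
    d=np.hypot(P[:,0]-629,P[:,1]+18)
    for a,b in((208,225),(213,225),(175,207)):
        q=P[(d<40)&(P[:,2]>a)&(P[:,2]<b)];print(n,a,pca(q[:,:2]),q[:,2].max(),len(q))
    q=P[(abs(P[:,0]-494)<60)&(abs(P[:,1]-319)<45)&(P[:,2]>119)&(P[:,2]<131)]
    # cup circle fit: x<~505
    k=q[q[:,0]<508]; A=np.c_[2*k[:,:2],np.ones(len(k))];s=np.linalg.lstsq(A,(k[:,:2]**2).sum(1),rcond=None)[0]
    print('cup',s[:2],np.sqrt(s[2]+s[0]**2+s[1]**2)); t=q[q[:,0]>517];print('strap',t.mean(0),len(t),t.max(0),t.min(0),q[:,2].max())
    q=P[(P[:,0]>420)&(P[:,0]<490)&(P[:,1]>-130)&(P[:,1]<80)&(P[:,2]>4)];print('spat',q.min(0),q.max(0),len(q))
    q=P[(P[:,0]>400)&(P[:,0]<480)&(P[:,1]>-380)&(P[:,1]<-260)];print('tray floor',np.median(q[:,2]))
E
```

```text
top 208 (array([627.3, -18.4]), np.float64(-117.3), array([15.8,  2.6])) 222.34386246795998 103
top 213 (array([628.4, -17. ]), np.float64(-117.4), array([13.5,  2.7])) 222.34386246795998 76
top 175 (array([627.3, -16. ]), np.float64(-117.9), array([16.3,  2.3])) 206.99829547957984 82
cup [484.77783403 319.94520929] 27.203778788667393
strap [523.36495951 319.43927959 124.52336271] 40 [529.64566309 326.85604596 128.44705477] [517.24283959 311.86413142 119.83969357] 129.7716938434869
spat [ 420.1307577  -129.03530365    4.007229  ] [489.87580322  79.62902575  41.00505512] 590
tray floor 3.9728370803684356
scene 208 (array([628.5, -21. ]), np.float64(-118.2), array([15.9,  2.8])) 220.69755286167788 112
scene 213 (array([629.5, -18.7]), np.float64(-117.3), array([13.5,  3. ])) 220.69755286167788 80
scene 175 (array([630. , -18.6]), np.float64(-117.6), array([18.5,  2.6])) 206.81149067968977 142
cup [484.40572737 318.15659986] 26.78695953421262
strap [524.61386952 319.29984302 125.33475601] 28 [532.57161824 328.3568653  129.61939474] [517.05218518 306.13138109 120.11361389] 130.26978036684147
spat [ 420.07332433 -128.01205871    4.00700667] [489.57762339  79.17069     36.28892439] 472
tray floor 3.651350121799851
```

send_rows([
  [[0.0225,-0.0295,0.01,0,0,-0.0874],[0.045,-0.059,0.02,0,0,-0.1748],[0.0675,-0.0885,0.03,0,0,-0.2622],[0.09,-0.118,0.04,0,0,-0.3496],[0.1125,-0.1475,0.05,0,0,-0.437],[0.135,-0.177,0.05,0,0,-0.5244],[0.1575,-0.2065,0.05,0,0,-0.6118],[0.18,-0.236,0.05,0,0,-0.6992],[0.2025,-0.2655,0.05,0,0,-0.7866],[0.225,-0.295,0.05,0,0,-0.874],[0.2475,-0.3245,0.05,0,0,-0.9614],[0.27,-0.354,0.05,0,0,-1.0488],[0.2925,-0.3835,0.05,0,0,-1.1362],[0.315,-0.413,0.05,0,0,-1.2236],[0.3375,-0.4425,0.05,0,0,-1.311],[0.36,-0.472,0.05,0,0,-1.3984],[0.3825,-0.5015,0.05,0,0,-1.4858],[0.405,-0.531,0.05,0,0,-1.5732],[0.4275,-0.5605,0.05,0,0,-1.6606],[0.45,-0.59,0.05,0,0,-1.747]],
], fingers=1)

```text
t: 1.77
position: [629.6, -19.0, 272.0]
orientation: [-0.0, 0.856, 0.517, -0.0]
wrist_force: [0.2, 1.0, 1.1]
finger_gap: 87.7
gripper_force: 0.0
```

send_rows([
  [[0,0,0,0,0,0],[0,0,0,0,0,0],[0,0,0,0,0,0]],
])

```text
t: 2.02
position: [628.7, -17.0, 272.0]
orientation: [-0.001, 0.854, 0.52, -0.0]
wrist_force: [0.3, -0.8, 1.5]
finger_gap: 87.7
gripper_force: 0.0
```

send_rows([
  [[0,0,-0.01,0,0,0],[0,0,-0.025,0,0,0],[0,0,-0.04,0,0,0],[0,0,-0.055,0,0,0],[0,0,-0.068,0,0,0],[0,0,-0.077,0,0,0],[0,0,-0.079,0,0,0],[0,0,-0.079,0,0,0]],
])

```text
t: 2.68
position: [628.3, -16.4, 193.1]
orientation: [-0.0, 0.854, 0.52, -0.0]
wrist_force: [0.2, 0.1, 0.1]
finger_gap: 88.1
gripper_force: 0.0
```

send_rows([
  [[0,0,0,0,0,0],[0,0,0,0,0,0],[0,0,0,0,0,0],[0,0,0,0,0,0],[0,0,0,0,0,0],[0,0,0,0,0,0],[0,0,0,0,0,0],[0,0,0,0,0,0],[0,0,0,0,0,0],[0,0,0,0,0,0]],
], fingers=-1, newtons=30)

```text
t: 3.52
position: [628.9, -17.3, 193.6]
orientation: [-0.0, 0.855, 0.519, -0.0]
wrist_force: [0.1, 0.0, -0.2]
finger_gap: 24.6
gripper_force: 0.0
```

send_rows([
  [[0,0,0,0,0,0],[0,0,0,0,0,0],[0,0,0,0,0,0],[0,0,0,0,0,0],[0,0,0,0,0,0]],
])

```text
t: 3.93
position: [629.2, -17.5, 193.6]
orientation: [0.0, 0.855, 0.519, 0.0]
wrist_force: [2.5, -1.2, -0.8]
finger_gap: 8.9
gripper_force: 30.0
```

send_rows([
  [[0,0,0,0,0,0.01],[0,0,0,0,0,0.04],[0,0,0,0,0,0.08],[0,0,0,0,0,0.135],[0,0,0,0,0,0.2],[0,0,0,0,0,0.265],[0,0,0,0,0,0.33],[0,0,0,0,0,0.395],[0,0,0,0,0,0.46],[0,0,0,0,0,0.525],[0,0,0,0,0,0.59],[0,0,0,0,0,0.655],[0,0,0,0,0,0.72],[0,0,0,0,0,0.785],[0,0,0,0,0,0.845],[0,0,0,0,0,0.9],[0,0,0,0,0,0.945],[0,0,0,0,0,0.98],[0,0,0,0,0,1.0],[0,0,0,0,0,1.006]],
])

```text
t: 5.6
position: [629.4, -17.4, 193.6]
orientation: [0.001, 0.498, 0.867, 0.0]
wrist_force: [5.3, -2.1, -1.8]
finger_gap: 9.4
gripper_force: 30.0
```

send_rows([
  [[0,0,0,0,0,0],[0,0,0,0,0,0],[0,0,0,0,0,0],[0,0,0,0,0,0]],
])

```text
t: 5.93
position: [629.4, -17.4, 193.6]
orientation: [0.001, 0.499, 0.867, 0.0]
wrist_force: [5.3, -2.7, -1.9]
finger_gap: 9.0
gripper_force: 30.0
```

send_rows([
  [[0,0,0,0,0,0],[0,0,0,0,0,0],[0,0,0,0,0,0],[0,0,0,0,0,0],[0,0,0,0,0,0],[0,0,0,0,0,0],[0,0,0.02,0,0,0],[0,0,0.05,0,0,0],[0,0,0.08,0,0,0],[-0.03,0,0.09,0,0,0],[-0.07,0,0.09,0,0,0],[-0.1,0,0.09,0,0,0],[-0.12,0,0.09,0,0,0]],
], fingers=0)

```text
t: 7.02
position: [506.9, -17.2, 284.7]
orientation: [0.001, 0.499, 0.867, 0.0]
wrist_force: [0.8, 0.5, 0.7]
finger_gap: 44.0
gripper_force: 0.0
```

```bash
python3 - <<'E'
from h import *
s=arm.observe();print(s['joint_pos'].round(2),s['position'].round(1))
for n in ('scene','top'):
    im,d,m,W=cloud(n); save(im,n+'1.png')
    P=W.reshape(-1,3);P=P[~np.isnan(P[:,0])]
    for a,b,r0,r in((156,170,543,60),(187,196,543,25)):
        q=P[(np.hypot(P[:,0]-r0,P[:,1]+18)<r)&(P[:,2]>a)&(P[:,2]<b)]
        if len(q): print(n,cv2.minEnclosingCircle(q[:,:2].astype(np.float32)),q.mean(0),len(q))
E
```

```text
[-0.1  -0.14  1.34 -0.    1.93 -0.63] [506.9 -17.2 284.7]
scene ((545.1846923828125, -15.445574760437012), 49.47761154174805) [546.7025322  -22.23349427 161.42619933] 928
scene ((544.20703125, -17.812044143676758), 12.701986312866211) [544.14542867 -19.61031183 192.41092198] 74
top ((528.83251953125, 8.813806533813477), 35.888404846191406) [528.82181624  12.22124306 161.32565984] 224
```

View pics/scene1.png

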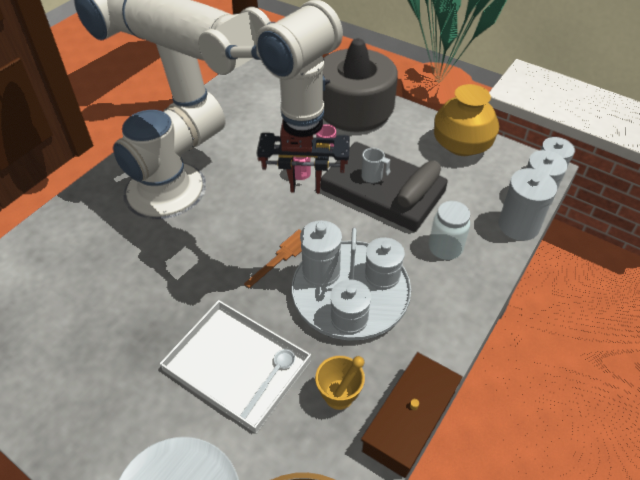

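Scene view: the tall tin is now at the front at (321,245), its knob at about (544,-18) mm and 192 mm high, matching what it should be. Next I lift off the lid.

send_rows([
  [[0.003,0,0,0,0,0.08],[0.008,0,0,0,0,0.19],[0.015,0,0,0,0,0.3],[0.022,0,0,0,0,0.41],[0.028,0,0,0,0,0.52],[0.033,0,0,0,0,0.63],[0.037,-0.0005,0,0,0,0.74],[0.037,-0.0005,0,0,0,0.85],[0.037,-0.0005,0,0,0,0.96],[0.037,-0.0005,-0.01,0,0,1.046],[0.037,-0.0005,-0.03,0,0,1.046],[0.037,-0.0005,-0.055,0,0,1.046],[0.037,-0.0005,-0.08,0,0,1.046],[0.037,-0.0005,-0.1,0,0,1.046],[0.037,-0.0005,-0.112,0,0,1.046],[0.037,-0.0005,-0.116,0,0,1.046],[0.037,-0.0005,-0.116,0,0,1.046],[0.037,-0.0005,-0.116,0,0,1.046]],
])

```text
t: 8.62
position: [546.5, -17.8, 168.7]
orientation: [0.001, -0.001, 1.0, -0.0]
wrist_force: [-0.4, 0.1, 0.2]
finger_gap: 44.0
gripper_force: 0.0
```

send_rows([
  [[0,0,0,0,0,0],[0,0,0,0,0,0],[0,0,0,0,0,0],[0,0,0,0,0,0],[0,0,0,0,0,0],[0,0,0,0,0,0],[0,0,0,0,0,0]],
], fingers=-1, newtons=15)

```text
t: 9.2
position: [546.3, -17.7, 168.7]
orientation: [0.001, -0.001, 1.0, 0.0]
wrist_force: [0.5, 1.8, 5.1]
finger_gap: 23.6
gripper_force: 15.0
```

send_rows([
  [[0,0,0.004,0,0,0],[0,0,0.012,0,0,0],[0,0,0.024,0,0,0],[0,0,0.036,0,0,0],[0,-0.004,0.046,0,0,0],[-0.003,-0.014,0.05,0,0,0],[-0.007,-0.032,0.05,0,0,0],[-0.012,-0.056,0.05,0,0,0],[-0.018,-0.084,0.05,0,0,0],[-0.024,-0.112,0.05,0,0,0],[-0.03,-0.14,0.05,0,0,0],[-0.036,-0.168,0.05,0,0,0],[-0.042,-0.196,0.05,0,0,0],[-0.048,-0.224,0.045,0,0,0],[-0.054,-0.25,0.03,0,0,0],[-0.058,-0.272,0.01,0,0,0],[-0.062,-0.288,-0.01,0,0,0],[-0.063,-0.297,-0.03,0,0,0],[-0.063,-0.3,-0.05,0,0,0],[-0.063,-0.3,-0.07,0,0,0]],
])

```text
t: 10.87
position: [481.9, -319.7, 96.9]
orientation: [-0.0, -0.0, 1.0, -0.0]
wrist_force: [-0.1, 0.8, -0.9]
finger_gap: 23.4
gripper_force: 15.0
```

send_rows([
  [[0,0,-0.02,0,0,0],[0,0,-0.04,0,0,0],[0,0,-0.055,0,0,0],[0,0,-0.064,0,0,0],[0,0,-0.069,0,0,0],[0,0,-0.071,0,0,0],[0,0,-0.072,0,0,0],[0,0,-0.072,0,0,0],[0,0,-0.072,0,0,0]],
])

```text
t: 11.62
position: [483.4, -318.2, 26.9]
orientation: [0.001, -0.001, 1.0, -0.001]
wrist_force: [-0.0, -0.2, -0.1]
finger_gap: 23.7
gripper_force: 15.0
```

send_rows([
  [[0,0,-0.0005,0,0,0],[0,0,-0.001,0,0,0],[0,0,-0.001,0,0,0]],
])

```text
t: 11.87
position: [483.3, -318.1, 25.7]
orientation: [0.001, -0.001, 1.0, -0.001]
wrist_force: [0.6, -0.1, 2.3]
finger_gap: 23.7
gripper_force: 15.0
```

send_rows([
  [[0,0,0,0,0,0],[0,0,0,0,0,0],[0,0,0,0,0,0],[0,0,0,0,0,0],[0,0,0,0,0,0],[0,0,0.02,0,0,0],[0,0,0.05,0,0,0],[0,0,0.09,0,0,0],[0,0,0.13,0,0,0],[0,0,0.16,0,0,0]],
], fingers=0)

```text
t: 12.7
position: [483.2, -318.0, 188.3]
orientation: [0.001, -0.001, 1.0, -0.001]
wrist_force: [0.5, -0.0, 0.2]
finger_gap: 44.4
gripper_force: 0.0
```

```bash
python3 - <<'E'
from h import *
im,d,m,W=cloud('top'); save(im,'top2.png')
P=W.reshape(-1,3);P=P[~np.isnan(P[:,0])]
q=P[(np.hypot(P[:,0]-544,P[:,1]+18)<60)&(P[:,2]>150)&(P[:,2]<162)];k=q
A=np.c_[2*k[:,:2],np.ones(len(k))];s=np.linalg.lstsq(A,(k[:,:2]**2).sum(1),rcond=None)[0]
print('tin rim',cv2.minEnclosingCircle(q[:,:2].astype(np.float32)),s[:2],q[:,2].mean(),len(q))
im,d,m,W=cloud('scene'); save(im,'scene2.png')
P=W.reshape(-1,3);P=P[~np.isnan(P[:,0])]
q=P[(np.hypot(P[:,0]-544,P[:,1]+18)<60)&(P[:,2]>151)&(P[:,2]<162)];print('tin scene',cv2.minEnclosingCircle(q[:,:2].astype(np.float32)),len(q))
q=P[(np.hypot(P[:,0]-483,P[:,1]+318)<60)&(P[:,2]>14)&(P[:,2]<24)];print('lid',cv2.minEnclosingCircle(q[:,:2].astype(np.float32)),q[:,2].mean(),q[:,2].std())
print(arm.observe()['position'])
E
```

```text
tin rim ((544.0938110351562, -16.803247451782227), 45.27384567260742) [543.6111882  -16.95748093] 155.3306327281878 176
tin scene ((542.9823608398438, -17.66600799560547), 46.65056228637695) 236
lid ((480.638427734375, -319.8813781738281), 47.894405364990234) 18.28357259744085 2.218357913811193
[ 484.85623565 -319.22662146  192.29942352]
```

View pics/scene2.png

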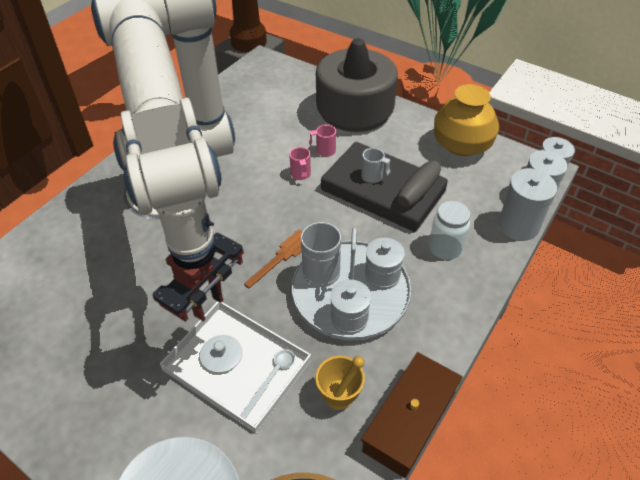

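The lid lies flat, knob up, in the tray at (221,352), clear of the spoon at (283,358), and the open tin is at (321,240). Next I fetch the measure.

send_rows([
  [[0,0.008,0.015,0,0,0],[0,0.025,0.03,0,0,0],[0,0.055,0.04,0,0,0],[0,0.09,0.045,0,0,0],[0,0.13,0.045,0,0,0],[0,0.17,0.045,0,0,0],[0,0.21,0.045,0,0,0],[0,0.25,0.045,0,0,0],[0,0.29,0.045,0,0,0],[0,0.33,0.045,0,0,0],[0,0.37,0.045,0,0,0],[0,0.41,0.045,0,0,0],[0,0.45,0.045,0,0,0],[0,0.49,0.045,0,0,0],[0,0.53,0.045,0,0,0],[0,0.565,0.045,0,0,0],[0,0.595,0.04,0,0,0],[0,0.62,0.03,0,0,0],[0,0.633,0.015,0,0,0],[0,0.637,0,0,0,0]],
], fingers=1)

```text
t: 14.47
position: [482.2, 321.7, 182.7]
orientation: [-0.001, -0.003, 1.0, 0.0]
wrist_force: [-0.7, -0.7, -0.6]
finger_gap: 87.8
gripper_force: 0.0
```

send_rows([
  [[0,0,0,0,0,0],[0,0,0,0,0,0]],
])

```text
t: 14.63
position: [482.2, 318.9, 182.7]
orientation: [-0.002, -0.001, 1.0, -0.001]
wrist_force: [0.3, 0.7, 0.3]
finger_gap: 87.7
gripper_force: 0.0
```

send_rows([
  [[0.001,0,-0.01,0,0,0],[0.0025,0,-0.028,0,0,0],[0.0025,0,-0.05,0,0,0],[0.0025,0,-0.07,0,0,0],[0.0025,0,-0.085,0,0,0],[0.0025,0,-0.091,0,0,0],[0.0025,0,-0.092,0,0,0],[0.0025,0,-0.092,0,0,0]],
])

```text
t: 15.3
position: [485.9, 318.9, 93.4]
orientation: [0.0, -0.001, 1.0, 0.0]
wrist_force: [0.2, -0.6, 0.2]
finger_gap: 88.0
gripper_force: 0.0
```

send_rows([
  [[0,0,0,0,0,0],[0,0,0,0,0,0],[0,0,0,0,0,0],[0,0,0,0,0,0],[0,0,0,0,0,0],[0,0,0,0,0,0],[0,0,0,0,0,0],[0,0,0,0,0,0]],
], fingers=-1, newtons=20)

```text
t: 15.97
position: [485.6, 319.4, 93.1]
orientation: [0.0, -0.001, 1.0, 0.0]
wrist_force: [-0.7, 0.3, 3.9]
finger_gap: 58.1
gripper_force: 20.0
```

send_rows([
  [[0,0,0.005,0,0,0],[0,0,0.02,0,0,0],[0,0,0.045,0,0,0],[0,0,0.07,0,0,0],[-0.001,-0.005,0.095,0,0,0],[-0.002,-0.02,0.105,0,0,0],[-0.003,-0.045,0.11,0,0,0],[-0.005,-0.075,0.11,0,0,0],[-0.007,-0.105,0.11,0,0,0],[-0.009,-0.137,0.11,0,0,0],[-0.011,-0.17,0.11,0,0,0],[-0.013,-0.203,0.11,0,0,0],[-0.015,-0.236,0.11,0,0,0],[-0.017,-0.266,0.11,0,0,0],[-0.019,-0.293,0.11,0,0,0],[-0.02,-0.314,0.11,0,0,0],[-0.021,-0.328,0.11,0,0,0],[-0.021,-0.335,0.11,0,0,0],[-0.021,-0.336,0.11,0,0,0],[-0.021,-0.336,0.11,0,0,0]],
])

```text
t: 17.63
position: [464.1, -16.9, 202.2]
orientation: [-0.0, -0.001, 1.0, 0.0]
wrist_force: [0.2, 0.8, -0.2]
finger_gap: 57.9
gripper_force: 20.0
```

send_rows([
  [[0,0,0,0,0,0],[0,0,0,0,0,0],[0,0,0,0,0,0]],
])

```text
t: 17.88
position: [464.5, -16.0, 202.6]
orientation: [-0.0, -0.002, 1.0, 0.0]
wrist_force: [-0.6, 0.0, -0.8]
finger_gap: 57.8
gripper_force: 20.0
```

```bash
python3 - <<'E'
from h import *
s=arm.observe();print(s['position'],s['finger_gap'])
vis=[]
for n in('scene','top','wrist'):
    im,d,m,W=cloud(n); vis.append(im)
    P=W.reshape(-1,3);P=P[~np.isnan(P[:,0])]
    q=P[(np.hypot(P[:,0]-544,P[:,1]+17)<60)&(P[:,2]>150)&(P[:,2]<158)&(P[:,0]>505)]
    if len(q)>10:
        A=np.c_[2*q[:,:2],np.ones(len(q))];t=np.linalg.lstsq(A,(q[:,:2]**2).sum(1),rcond=None)[0];print(n,'tin',t[:2],np.sqrt(t[2]+t[0]**2+t[1]**2),len(q))
    q=P[(P[:,0]>480)&(P[:,0]<525)&(abs(P[:,1]+17)<14)&(P[:,2]>190)&(P[:,2]<245)]
    if len(q): print(n,'strap',q.mean(0),q.min(0),q.max(0),len(q))
a=np.hstack([cv2.resize(vis[0][130:330,240:440],(400,400)),cv2.resize(vis[2],(400,400))]);save(a,'hover.png')
E
```

```text
[464.45907075 -16.02810103 202.55956796] 57.81930480783513
scene tin [543.6279464  -17.64461253] 43.21301259503682 195
scene strap [498.48687431 -18.75645604 216.77486474] [485.0747497  -30.98294665 190.1428191 ] [513.29632869  -4.48106031 238.19791393] 229
wrist tin [544.59747925 -15.06172105] 42.92045851994408 468
wrist strap [490.61818143 -17.13012683 214.2774489 ] [483.45418362 -30.99702924 190.00491834] [511.02010407  -3.00399249 236.45966086] 3681
```

View pics/hover.png

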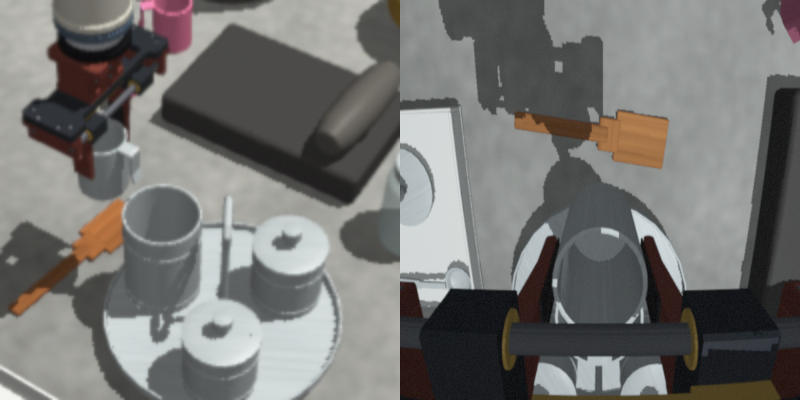

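The hover picture (left half) shows the measure held upright at (108,165), its hook pointing to the tin's mouth at (162,215). I'll check the strap tip numerically.

```bash
python3 - <<'E'
from h import *
for n in('scene','wrist'):
    im,d,m,W=cloud(n);P=W.reshape(-1,3);P=P[~np.isnan(P[:,0])]
    B=P[(P[:,0]>485)&(P[:,0]<530)&(abs(P[:,1]+17)<14)&(P[:,2]>180)&(P[:,2]<245)]
    for a,b in((229,240),(215,229),(200,215),(190,200)):
        q=B[(B[:,2]>=a)&(B[:,2]<b)]
        if len(q)>5: print(n,a,len(q),'x',np.percentile(q[:,0],[2,50,98]).round(1),'y',np.percentile(q[:,1],[5,50,95]).round(1),'zmed/max',np.median(q[:,2]).round(1),q[:,2].max().round(1))
E
```

```text
scene 229 74 x [487.7 498.8 509.8] y [-27.8 -17.3  -8.1] zmed/max 234.1 238.5
scene 215 48 x [487.  491.5 509.5] y [-29.4 -21.6 -10. ] zmed/max 221.1 228.7
scene 200 68 x [487.1 492.2 511.1] y [-29.3 -19.6 -10. ] zmed/max 206.7 214.8
scene 190 36 x [488.5 491.4 513.7] y [-29.5 -19.2  -7.9] zmed/max 196.1 199.6
wrist 229 492 x [485.2 506.9 510.4] y [-29.3 -16.2  -7. ] zmed/max 234.6 236.3
wrist 215 1288 x [485.4 489.  490.7] y [-29.2 -17.2  -4.2] zmed/max 222.4 229.0
wrist 200 1171 x [485.6 489.3 490.7] y [-29.1 -16.9  -4.4] zmed/max 207.8 215.0
wrist 190 640 x [485.5 489.1 490.6] y [-29.  -16.5  -4.3] zmed/max 195.2 200.0
```

send_rows([
  [[0,-0.0005,-0.008,0,0,0],[0,-0.001,-0.02,0,0,0],[0,-0.001,-0.032,0,0,0],[0,-0.001,-0.044,0,0,0],[0,-0.001,-0.055,0,0,0],[0,-0.001,-0.064,0,0,0],[0,-0.001,-0.07,0,0,0],[0,-0.001,-0.073,0,0,0],[0,-0.001,-0.074,0,0,0],[0,-0.001,-0.074,0,0,0]],
])

```text
t: 18.97
position: [464.5, -17.8, 128.8]
orientation: [0.0, -0.001, 1.0, -0.0]
wrist_force: [0.5, 0.3, -0.6]
finger_gap: 57.6
gripper_force: 20.0
```

send_rows([
  [[0,0,-0.0005,0,0,0],[0,0,-0.001,0,0,0],[0,0,-0.001,0,0,0],[0,0,-0.001,0,0,0]],
])

```text
t: 19.3
position: [464.6, -17.8, 128.0]
orientation: [0.0, -0.001, 1.0, -0.0]
wrist_force: [0.2, 0.0, 0.1]
finger_gap: 58.0
gripper_force: 20.0
```

send_rows([
  [[0,0,-0.0005,0,0,0],[0,0,-0.001,0,0,0],[0,0,-0.001,0,0,0],[0,0,-0.001,0,0,0]],
])

```text
t: 19.63
position: [464.6, -17.8, 127.0]
orientation: [0.0, -0.001, 1.0, -0.0]
wrist_force: [-0.5, -0.5, 1.5]
finger_gap: 57.7
gripper_force: 20.0
```

send_rows([
  [[0,0,0,0,0,0],[0,0,0,0,0,0],[0,0,0,0,0,0],[0,0,0,0,0,0],[0,0,0,0,0,0],[0,0,0,0,0,0],[0,0,0,0,0,0],[0,0,0,0,0,0]],
], fingers=1)

```text
t: 20.3
position: [464.4, -17.8, 126.6]
orientation: [-0.0, -0.001, 1.0, -0.0]
wrist_force: [-0.2, 1.7, 0.5]
finger_gap: 87.8
gripper_force: 0.0
```

send_rows([
  [[0,0,0.01,0,0,0],[0,0,0.03,0,0,0],[0,0,0.05,0,0,0],[0,0,0.08,0,0,0],[0,0,0.11,0,0,0],[0,0,0.14,0,0,0],[-0.03,0,0.15,0,0,0],[-0.06,0.03,0.15,0,0,0],[-0.08,0.06,0.15,0,0,0],[-0.08,0.1,0.15,0,0,0],[-0.08,0.14,0.15,0,0,0],[-0.08,0.16,0.15,0,0,0]],
])

```text
t: 21.3
position: [383.6, 145.2, 277.9]
orientation: [0.001, -0.002, 1.0, 0.001]
wrist_force: [0.1, 1.1, 0.2]
finger_gap: 88.0
gripper_force: 0.0
```

```bash
python3 - <<'E'
from h import *
im,d,m,W=cloud('scene');im2,d2,m2,W2=cloud('top')
a=np.hstack([cv2.resize(im[190:350,230:430],(450,360)),cv2.resize(im2[170:300,250:400],(350,360))]);save(a,'final.png')
P=W.reshape(-1,3);P=P[~np.isnan(P[:,0])]
q=P[(P[:,0]>425)&(P[:,0]<498)&(abs(P[:,1]+17)<40)&(P[:,2]>70)&(P[:,2]<175)];print(np.percentile(q,[1,99],axis=0).round(1))
print(arm.observe()['t'])
E
```

```text
[[432.4 -48.7  82.3]
 [494.5   9.3 159.2]]
21.4
```

View pics/final.png

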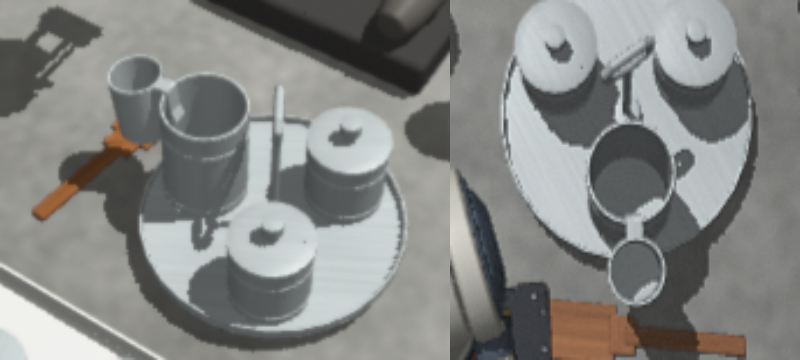

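The measure hangs on the tin's rim with the cup outside at (135,100) and the lip inside at (178,95). All three tins are standing, so I'm handing it in.

```bash
python3 -c "
from workcell import arm
print(arm.sign_off())"
```

```text
the job is handed in; nothing more can be done
None
```

I handed the job in after about 21 s of robot time: the tall tin is at the front of the turntable, its lid lies flat and knob up in the tray clear of the spoon, and the measure hangs by its hook over the tin's rim with the cup outside.

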